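# Uncap the spray can and hang the hoop for spraying

## Robot

A 7-joint arm with a two-finger parallel gripper is mounted at the origin on the work surface. World frame = base frame: x ahead of the robot, y to its left, z up, the work surface at z = 0. Lengths are in m, angles in rad, forces in N, time in s.
With the tool pointing down it reaches from about 0.4 to 0.9 m from the base axis. Payload 5.6 kg.
Tool frame: the origin (TCP) lies at the centre of the arm's flange, where the gripper is bolted on; the fingertips stand 190 mm ahead of it and the grasp point (between the pads) lies 171 mm ahead of it; z points along the fingers, y is the direction in which the jaws open and shut (so a half turn about z gives the same grasp; the last joint's range is limited). The gripper opens to 92 mm and grips with 3 to 60 N. Pads are 20 mm wide; open, the fingers measure 128 mm over their backs; the gripper's body (75 mm by 189 mm) begins 69 mm behind the grasp point.
Start: joints at [1.275, 0.468, -0.012, 1.603, 0.006, 1.071, -0.056], TCP at [0.163, -0.629, 0.405] pointing down, gripper open.
Joint ranges: [-2.53, 2.53], [-0.31, 2.02], [-1.57, 1.55], [0.28, 2.44], [-1.29, 4.43], [0.15, 1.84], [-2.92, 2.92]. Speed limits (rad/s): [2.57, 2.57, 3.14, 3.14, 3.14, 3.14, 3.14].

## Interface

Orientations are given as a unit quaternion [x, y, z, w].
In Python, from bench import read_state, read_camera, job_done gives the robot as it stands.
- The arm moves only by the tool step_arm, never from a script. Its arguments are lists of equal length, an entry for each row: "slide": the shift along the tool's x, y, z in m, a list of three; "rotation": the turn, a rotation vector about the tool's x, y, z in degrees, a list of three. A call has 1 to 10 rows; each row is the pose to reach, as a shift and turn from the pose commanded when the call began, along the tool's axes at that moment; what a row does not reach only later rows make up. A row lasts 1/10 s, in which the tool goes at most 50 mm and 8.59 degrees, less where a joint would pass 70% of its speed; a pose out of reach is approached as far as the arm can. A call with a gripper value outside its range is refused whole. "gripper" is the gripper command: -1 is shut, 1 is fully open, values between are in proportion, set as the call begins (left out, the last holds). The fingers move at their own pace and stop on an object; "force" is the grip in N (left out, the last holds). Time passes only in rows, so rows that repeat a pose let the fingers close. It gives the time, the measured TCP pose, the force and the opening at its end, in the units of the state.
- read_state(): the state, without advancing time (a new reading comes with each control period).
- read_camera(name): name is "scene" or "top"; returns a dict with "image" (400x640x3 uint8, red, green, blue), "z_map" (400x640 float32, m along the optical axis (not along the pixel's ray), 0 where there is no reading), "camera_matrix" (3x3 intrinsics, pixels), "k1" (the pictures are not rectified: a ray, as slopes to the right and down, at radius r is drawn at 1 + k1 r^2 times it, then the intrinsics apply), "R" (3x3) and "t" (3): a world point X has camera coordinates R X + t. Camera axes: x right, y down, z forward; pixel columns grow to the right and rows downward; lengths in m; the calibration is good to about 2 mm. A picture is of the moment at which its call begins.
- job_done(): hands the job in, once; it reports no verdict.
The state is a dict: "time_s": time; "qpos": joint angles; "qd": joint speeds; "joint_torque": joint torques, N m; "tcp_pos": TCP position; "ee_rot": TCP orientation; "force": force on the tool from outside, world axes, zero at the start; "ft_torque": the same for the moment, N m; "width": finger opening in m.
Only numpy, scipy, OpenCV 4.12 (cv2) and the standard library are available. Lean on these libraries where they do the work, as an engineer would, in place of code of your own. Each camera call takes 0.05 s, during which the arm holds its last target. There are 200 camera calls.

## Task

Get the wooden sewing hoop ready to be sprayed: lift the loose cap off the spray can and set it down, mouth downwards as it came, in the larger recess of the cap holder; and lift the hoop out of its rack by its rim and hang it on the tall J-hook, with the hook through the hoop. Do them in either order, lowering both things into place rather than dropping them. Leave the can standing where it is and do not disturb the brush, the pattern weight or the thread cone.

Things in the scene. Friction and masses are not known exactly. Their poses are not given: they have to be found in the camera images.
- can: Loose upright aerosol spray can, bare metal with a plain paper band, 52 mm diameter, 0.2 to 0.4 kg. Origin: centre of its underside, on the table; z up. Its flat shoulder is 130 mm up; above it stand a valve collar (40 mm diameter, to 138 mm) and a nozzle (12 mm diameter, to 154 mm), all hidden under the cap at the start. It stands either to the left or to the right of the holder: the two swap places.
- cap: Loose round grey plastic cap, 50 mm outer diameter, 40 mm tall, wall 2.5 mm, closed top 4 mm thick, open below, about 20 g. It sits by its own weight on the can's shoulder with about 2.5 mm of play round the collar and lifts straight off. Origin: centre of its open underside (its top is 40 mm above); z up.
- holder: Fixed wooden block, 130 x 80 mm and 24 mm high, with two round recesses in its top, each 14 mm deep: a large one of 61 mm diameter (for the cap) and a small one of 35 mm (not used). Origin: centre of its underside; x runs along the 130 mm from the large recess (centre 25 mm to -x) to the small one (centre 35 mm to +x). It may lie at any yaw.
- recess (a point): Centre of the floor of the holder's large recess, 10 mm above the table; the block's top is 14 mm above this point.
- hoop: Loose round wooden hoop (flat ring), 150 mm outer and 122 mm inner diameter, so its rim is 14 mm high radially, and 14 mm thick along its axis; about 70 g. Origin: centre of the ring. Its x axis is the ring's axis, level; at the start it stands upright in the rack, centre about 82 mm above the table, so its highest point is 75 mm above its origin. A small brass tension screw sticks 8 mm out of the rim on the +y side, level with the centre.
- rack: Fixed pale wooden rack, 60 x 130 mm foot, 8 mm thick, with two upright walls 120 mm long reaching 45 mm above the table that leave a 17 mm slot, and stops in the slot that keep the hoop from rolling. Origin: centre of its underside; y runs along the slot, x across it (the hoop's axis).
- hook: Fixed J-hook stand: wooden foot, 16 mm thick steel post to 230 mm height standing 88 mm to +x of the origin, and from its top an 8 mm thick bar that runs to -x, slightly down to the seat and then up to a free tip. Origin: under the seat, at table height; x points from the tip to the post, so the hoop goes over the tip moving along +x with its own axis parallel to this x.
- seat (a point): Top of the hook's bar at its lowest point, 224 mm above the table. The upturned tip is 22 mm to -x of it and its end stands 24 mm above it; the post is 88 mm to +x.
- brush: Bystander: dark clothes brush, 55 x 150 mm, 48 mm high, lying bristles down. Origin: centre of its underside.
- weight: Bystander: flat steel pattern weight, 50 x 130 mm, 8 mm thick, with an upright wire ring to 47 mm height. Origin: centre of its underside.
- cone: Bystander: black cone of thread, 56 mm diameter, 90 mm tall, upright. Origin: centre of its underside.
Mind the look-alikes: they are no part of the job. Several things have the shape of the cap; the one meant has the colours described above.

How it is judged:
At the end, for the whole second after the job is handed in: Cap mouth down on the floor of the large recess (within 9 mm, 4 mm up, 0.12 rad), at rest; can upright within 30 mm of its start; hoop hanging upright on the hook's bar, centre within 60 mm sideways of the seat and 39 to 84 mm below it, slower than 0.12 m/s (horizontal distance between cap and recess below 0.009 m and z of cap in the frame of holder below 0.014 m and angle between cap's own z axis and vertical below 0.12 rad and linear speed of cap below 0.03 m/s and angle between can's own z axis and vertical below 0.1 rad and distance of can from where it was at the start of the episode below 0.03 m and horizontal distance between hoop and seat below 0.06 m and height (world z) of hoop between 0.14 and 0.185 m and angle between hoop's own x axis and vertical above 1.1 rad and contact force between hoop and hook above 0.15 N and linear speed of hoop below 0.12 m/s); the robot touches nothing.
It fails at once if the spray can is knocked over (angle between can's own z axis and vertical above 0.5 rad).
It fails at once if the cap is dropped (falls free faster than 0.7 m/s, about 25 mm) (contact force between the fingers and cap below 0.02 N and linear speed of cap above 0.7 m/s).
It fails at once if the hoop is dropped (falls free faster than 0.7 m/s, about 25 mm) (contact force between the fingers and hoop below 0.02 N and linear speed of hoop above 0.7 m/s).
It fails at once if the brush, weight or cone is moved by more than 30 mm (distance of any of brush, weight, cone from where it was at the start of the episode above 0.03 m).
It also fails if it takes over 58 s, if anything falls off the work surface, if the arm or the gripper's body presses on something with over 40 N, if the wrist force passes 120 N, or if a joint passes its speed limit or range.

## Working session

There is one attempt and no reset: what is moved stays moved. The work goes in short steps, Python scripts to look and compute and a tool call to move; the robot and the scene stay as the last step left them, time stands still between calls to the robot, and variables do not carry over. Pictures are saved under pics/ and viewed, about 8 in all and at most 12, crops included, and the job is handed in when it is done.

Besides the shell and the picture viewer there is one more tool, called after "Emit:" by a JSON object that holds its "method" and its "body". step_arm: Moves the arm, as the interface text tells. Its arguments: {"type":"object","properties":{"slide":{"type":"array","items":{"type":"array","items":{"type":"number"}}},"rotation":{"type":"array","items":{"type":"array","items":{"type":"number"}}},"gripper":{"type":"number"},"force":{"type":"number"}},"required":["slide","rotation"]}

```bash
ls; mkdir -p pics; cat > h.py <<'E'
import numpy as np, cv2, pickle
from bench import read_state, read_camera, job_done
def grab(n,save=None):
    c=read_camera(n)
    if save: cv2.imwrite('pics/'+save,c['image'][:,:,::-1])
    pickle.dump(c,open(n+'.pkl','wb')); return c
def load(n): return pickle.load(open(n+'.pkl','rb'))
def slopes(c,uv):
    K=np.array(c['camera_matrix']);uv=np.asarray(uv,float).reshape(-1,1,2)
    return cv2.undistortPoints(uv,K,np.array([c['k1'],0,0,0,0.])).reshape(-1,2)
def world(c,uv,z=None):
    "points from depth, or from plane z"
    uv=np.asarray(uv,float).reshape(-1,2); s=slopes(c,uv); d=np.c_[s,np.ones(len(s))]
    R=np.array(c['R']);t=np.array(c['t']); o=-R.T@t; D=d@R
    if z is None: lam=c['z_map'][uv[:,1].astype(int),uv[:,0].astype(int)]
    else: lam=(z-o[2])/D[:,2]
    return o+D*lam[:,None]
def cloud(c):
    v,u=np.mgrid[0:400,0:640]; P=world(c,np.c_[u.ravel(),v.ravel()]).reshape(400,640,3)
    P[c['z_map']==0]=np.nan; return P
def proj(c,X):
    X=np.asarray(X,float).reshape(-1,3)@np.array(c['R']).T+np.array(c['t']); s=X[:,:2]/X[:,2:]
    s=s*(1+c['k1']*(s**2).sum(1,keepdims=True)); K=np.array(c['camera_matrix']); return s@K[:2,:2].T+K[:2,2]
E
python3 - <<'E'
from h import *
s=read_state(); print({k:np.round(v,3).tolist() for k,v in s.items()})
for n in('scene','top'):
    c=grab(n,n+'0.png'); print(n,np.round(c['camera_matrix'],1).tolist(),c['k1'],np.round(-np.array(c['R']).T@c['t'],3))
E
```

```text
pics
{'time_s': 0.0, 'qpos': [1.275, 0.468, -0.012, 1.604, 0.006, 1.071, -0.056], 'qd': [-0.0, 0.001, 0.002, -0.0, 0.001, -0.0, 0.001], 'joint_torque': [-0.0, -52.057, -0.012, -24.375, -0.057, 0.017, 0.0], 'tcp_pos': [0.162, -0.629, 0.404], 'ee_rot': [0.992, 0.126, -0.0, -0.001], 'force': [0.044, -0.255, 0.324], 'ft_torque': [-0.017, 0.029, -0.008], 'width': 0.092}
scene [[409.8, 0.0, 324.4], [0.0, 409.8, 196.7], [0.0, 0.0, 1.0]] -0.06599496168829311 [ 1.403 -0.166  0.667]
top [[473.0, 0.0, 318.2], [0.0, 473.0, 204.6], [0.0, 0.0, 1.0]] -0.04246500302730252 [ 0.355 -0.028  1.335]
```

View pics/scene0.png

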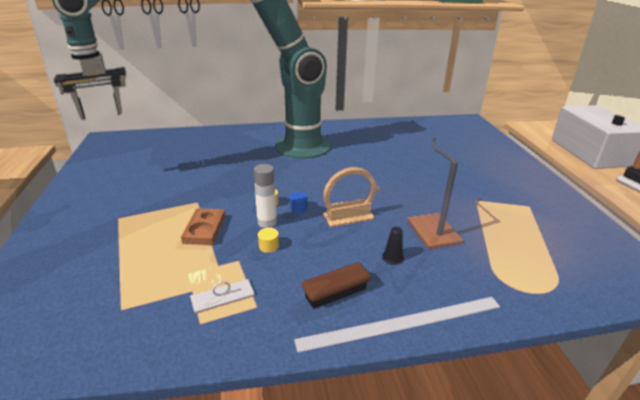

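View pics/top0.png

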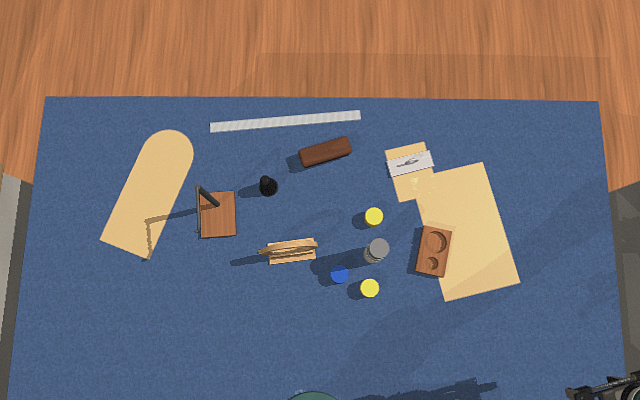

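The candidates for the cap, by top-view pixel:
- Grey cap on the can at (377,250), which is (263,175) in the scene view.
- Yellow caps at (374,216) and (370,288).
- Blue cap at (340,275).

I choose the grey one on the can. In the top view the holder is at (435,250), with the large recess at about (436,240). The rack and hoop are at (290,250), and the hook is at (215,210).

```bash
python3 - <<'E'
from h import *
c=load('top');P=cloud(c);im=c['image']
s=load('scene');Q=cloud(s)
def box(P,x,y,z):
    with np.errstate(invalid='ignore'): return (P[...,0]>x[0])&(P[...,0]<x[1])&(P[...,1]>y[0])&(P[...,1]<y[1])&(P[...,2]>z[0])&(P[...,2]<z[1])
for n,uv in dict(cap=(377,248),yel=(374,216),yel2=(370,288),blue=(340,275),holder=(446,254),large=(436,238),small=(433,263),hoop=(290,247),foot=(230,225)).items(): print(n,np.round(world(c,[uv])[0],3))
# cap top
m=box(P,(.3,.7),(-.35,-.05),(.155,.19)); v,u=np.nonzero(m)
(cc,r)=cv2.minEnclosingCircle(np.c_[u,v].astype(np.float32)); print('cap px',cc,r,np.round(world(c,[cc],.17),3),np.nanmedian(P[m],0),m.sum())
m=box(Q,(.3,.7),(-.35,-.05),(.16,.19)); print('scene cap top',np.round(np.nanmin(Q[m],0),3),np.round(np.nanmax(Q[m],0),3))
for nm,C in(('t',P),('s',Q)):
    m=box(C,(.3,.7),(-.05,.2),(.06,.2)); X=C[m]; 
    if len(X): 
        mu=X.mean(0);w,V=np.linalg.eigh(np.cov(X[:,:2].T)); print('hoop',nm,len(X),mu.round(3),X.min(0).round(3),X.max(0).round(3),V[:,1].round(3),w**.5)
    m=box(C,(.3,.75),(.1,.5),(.1,.3)); X=C[m]; print('hook',nm,len(X),X.min(0).round(3),X.max(0).round(3))
    for z0 in np.arange(.1,.27,.02):
        Y=X[(X[:,2]>z0)&(X[:,2]<=z0+.02)]
        if len(Y): print('  ',z0.round(2),len(Y),Y.mean(0).round(3))
big=np.vstack([cv2.resize(i[y:y+h,x:x+w],(w*4,h*4),interpolation=cv2.INTER_CUBIC) for i,x,y,w,h in((im,320,200,150,70),(im,140,175,150,70))]) 
cv2.imwrite('pics/crop1.png',big[:,:,::-1])
E
```

```text
cap [ 0.474 -0.152  0.171]
yel [ 0.577 -0.159  0.036]
yel2 [ 0.379 -0.147  0.038]
blue [ 0.413 -0.065  0.041]
holder [ 0.475 -0.359  0.023]
large [ 0.521 -0.335  0.011]
small [ 0.451 -0.326  0.006]
hoop [0.475 0.063 0.158]
foot [0.549 0.246 0.017]
cap px (378.9285583496094, 247.87142944335938) 10.296769142150879 [[ 0.474 -0.157  0.17 ]] [ 0.47415597 -0.1572743   0.16993142] 336
scene cap top [ 0.454 -0.183  0.16 ] [ 0.505 -0.134  0.172]
hoop t 507 [0.525 0.089 0.121] [ 0.462 -0.003  0.06 ] [0.679 0.158 0.163] [-0.913 -0.408] [0.03841243 0.08538682]
hook t 372 [0.463 0.101 0.101] [0.617 0.294 0.253]
   0.1 31 [0.535 0.208 0.111]
   0.12 53 [0.502 0.159 0.132]
   0.14 48 [0.518 0.166 0.147]
   0.16 16 [0.606 0.283 0.17 ]
   0.18 15 [0.608 0.282 0.19 ]
   0.2 18 [0.602 0.282 0.209]
   0.22 181 [0.564 0.283 0.228]
   0.24 10 [0.5   0.277 0.246]
hoop s 756 [0.534 0.083 0.108] [ 0.465 -0.005  0.06 ] [0.686 0.156 0.157] [-0.903 -0.43 ] [0.0433203  0.08751154]
hook s 541 [0.471 0.101 0.1  ] [0.623 0.293 0.246]
   0.1 78 [0.559 0.217 0.109]
   0.12 93 [0.556 0.208 0.13 ]
   0.14 66 [0.58  0.234 0.149]
   0.16 50 [0.617 0.282 0.17 ]
   0.18 50 [0.617 0.283 0.19 ]
   0.2 58 [0.61  0.282 0.211]
   0.22 140 [0.569 0.28  0.227]
   0.24 6 [0.506 0.273 0.244]
```

View pics/crop1.png

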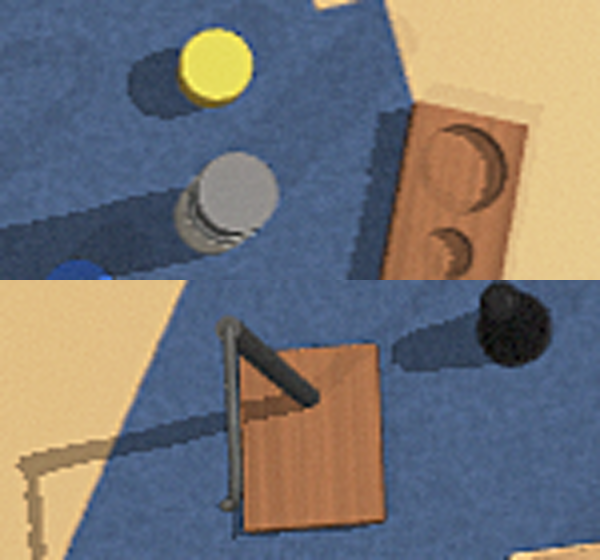

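The crop confirms the grey cap on the can at about (379,248). The holder's large recess is at its far end, and the hook's tip points toward the robot, so hook x is roughly world +x. Next I'll refine the holder, hoop and hook poses.

```bash
python3 - <<'E'
from h import *
c=load('top');P=cloud(c);im=c['image'];Q=cloud(load('scene'))
def sel(P,x,y,z):
    with np.errstate(invalid='ignore'): m=(P[...,0]>x[0])&(P[...,0]<x[1])&(P[...,1]>y[0])&(P[...,1]<y[1])&(P[...,2]>z[0])&(P[...,2]<z[1])
    return m
# holder outline by colour, cast at z=.024
hsv=cv2.cvtColor(im,cv2.COLOR_RGB2HSV); print('hsv holder',hsv[232:236,444:448].mean((0,1)),hsv[254,446],'paper',hsv[250,480],'table',hsv[300,400])
m=np.zeros((400,640),np.uint8); h=hsv.astype(int)
m[(h[...,0]<18)&(h[...,1]>95)&(h[...,2]<215)]=255; m[:, :410]=0;m[:,465:]=0;m[:215]=0;m[285:]=0
ct=max(cv2.findContours(m,0,1)[0],key=cv2.contourArea)[:,0]
W=world(c,ct,.024)[:,:2]; r=cv2.minAreaRect((W*1000).astype(np.float32)); print('holder rect',r)
b=cv2.boxPoints(r); e=[b[1]-b[0],b[2]-b[1]]; L=max(e,key=np.linalg.norm); L=L/np.linalg.norm(L); L=L if L[0]<0 else -L
print('holder x axis',L,'recess pred',np.array(r[0])-25*L)
D=P[sel(P,(.4,.58),(-.42,-.28),(.0,.06))]
T=D[(D[:,2]>.019)&(D[:,2]<.03)]; 
m=sel(P,(.40,.60),(-.40,-.27),(.018,.03)); r=cv2.minAreaRect((P[m][:,:2]*1000).astype(np.float32)); print('depth rect',r)
F=P[sel(P,(.490,.55),(-.375,-.295),(.0,.0165))]; F=F[np.linalg.norm(F[:,:2]-[.518,-.335],axis=1)<.036];print('floor',len(F),F.mean(0).round(4),F.min(0),F.max(0))
for nm,C in(('t',P),('s',Q)):
    X=C[sel(C,(.42,.52),(-.03,.15),(.065,.2))]; u,s,V=np.linalg.svd(X[:,:2]-X[:,:2].mean(0),full_matrices=0)
    print('hoop',nm,len(X),X.mean(0).round(4),V[0].round(3),'y/z range',X.min(0).round(3),X.max(0).round(3))
    n=V[1]; g=V[0]*np.sign(V[0][1]); A=np.c_[(X[:,:2]@g),X[:,2]]; 
    A2=A[np.hypot(*(A-[A[:,0].mean(),.082]).T)>.03]; M=np.c_[2*A2,np.ones(len(A2))]; k=np.linalg.lstsq(M,(A2**2).sum(1),rcond=None)[0]; R=np.sqrt(k[2]+k[0]**2+k[1]**2)
    cen=g*k[0]+n*(X[:,:2]@n).mean(); print('  circle centre',cen.round(4),'z',k[1].round(4),'R',R.round(4),'offs range',(X[:,:2]@n-(X[:,:2]@n).mean()).min(),(X[:,:2]@n-(X[:,:2]@n).mean()).max())
    X=C[sel(C,(.45,.66),(.24,.33),(.216,.27))]; u,s,V=np.linalg.svd(X[:,:2]-X[:,:2].mean(0),full_matrices=0); print('bar',X.mean(0).round(4),V[0].round(3))
    for x0 in np.arange(.47,.64,.01):
        Y=X[(X[:,0]>x0)&(X[:,0]<=x0+.01)]
        if len(Y): print('   %.2f'%x0,len(Y),Y.mean(0).round(4),'zmax %.4f'%Y[:,2].max())
E
```

```text
hsv holder [ 11.8125 140.375  178.875 ] [ 12 144 151] paper [ 21  98 229] table [108 111 131]
holder rect ((483.21905517578125, -323.692626953125), (82.82987213134766, 133.61563110351562), 78.28466033935547)
holder x axis [-0.9791685   0.20304935] recess pred [ 507.69826698 -328.76886082]
depth rect ((484.31488037109375, -324.0927734375), (82.53399658203125, 131.8185577392578), 78.06683349609375)
floor 311 [ 0.5134 -0.3313  0.0099] [ 0.49013762 -0.35974163  0.00051839] [ 0.53998469 -0.30096556  0.0164834 ]
hoop t 368 [0.4794 0.0701 0.1361] [ 0.149 -0.989] y/z range [ 0.463 -0.003  0.065] [0.496 0.15  0.163]
  circle centre [0.4793 0.0708] z 0.0854 R 0.0712 offs range -0.006388146629278779 0.008470276887670491
bar [0.5606 0.2823 0.2287] [-0.996 -0.092]
   0.49 7 [0.4986 0.2771 0.2446] zmax 0.2476
   0.50 14 [0.505  0.2761 0.236 ] zmax 0.2527
   0.51 15 [0.5157 0.2786 0.2242] zmax 0.2287
   0.52 16 [0.525  0.279  0.2242] zmax 0.2282
   0.53 14 [0.5345 0.28   0.2248] zmax 0.2274
   0.54 12 [0.5446 0.2808 0.2266] zmax 0.2306
   0.55 16 [0.5552 0.2823 0.2276] zmax 0.2325
   0.56 16 [0.565
[... 393 characters left out ...]
 0.084 R 0.068 offs range -0.007857133511939396 0.013525907635908385
bar [0.5688 0.2794 0.2269] [0.996 0.094]
   0.50 24 [0.5072 0.2734 0.2361] zmax 0.2464
   0.51 11 [0.5144 0.2755 0.2241] zmax 0.2275
   0.52 8 [0.5247 0.2744 0.2214] zmax 0.2247
   0.53 9 [0.5356 0.2758 0.2232] zmax 0.2248
   0.54 6 [0.5451 0.2768 0.2237] zmax 0.2266
   0.55 10 [0.5549 0.2781 0.2253] zmax 0.2284
   0.56 8 [0.5656 0.2786 0.2259] zmax 0.2287
   0.57 9 [0.5747 0.2802 0.2266] zmax 0.2281
   0.58 8 [0.5839 0.2809 0.2268] zmax 0.2295
   0.59 10 [0.595  0.2818 0.2283] zmax 0.2307
   0.60 10 [0.605  0.2848 0.2292] zmax 0.2306
   0.61 42 [0.6158 0.2831 0.2247] zmax 0.2322
   0.62 5 [0.6207 0.286  0.2243] zmax 0.2275
```

```bash
cat >> h.py <<'E'
from scipy.spatial.transform import Rotation as Ro
def go(p,psi):
    "slide/rotvec (tool axes) to put the TCP at p, pointing down, tool y at world yaw psi deg"
    s=read_state(); R0=Ro.from_quat(s['ee_rot']); a=np.radians(psi)
    y=np.array([np.cos(a),np.sin(a),0]); z=np.array([0,0,-1.]); R1=Ro.from_matrix(np.c_[np.cross(y,z),y,z])
    print('t',s['time_s'],'pos',np.round(s['tcp_pos'],4),'slide',R0.inv().apply(np.array(p)-s['tcp_pos']).round(4),'rot',np.degrees((R0.inv()*R1).as_rotvec()).round(2),'w',s['width'],'F',np.round(s['force'],2))
E
python3 -c "
from h import *
go([.474,-.157,.404],0)"
```

```text
t 0.1 pos [ 0.1625 -0.6291  0.4038] slide [ 4.197e-01 -3.792e-01  4.000e-04] rot [-8.000e-02 -5.000e-02 -7.552e+01] w 0.09180907567247165 F [ 0.09 -0.56 -0.29]
```

Emit:
{"method": "step_arm", "body": {"slide": [[0.035,-0.032,0],[0.07,-0.063,0],[0.105,-0.095,0],[0.14,-0.126,0],[0.175,-0.158,0],[0.21,-0.19,0],[0.245,-0.221,0],[0.28,-0.253,0],[0.315,-0.284,0],[0.35,-0.316,0]], "rotation": [[0,0,-6.5],[0,0,-13],[0,0,-19.5],[0,0,-26],[0,0,-32.5],[0,0,-39],[0,0,-45.5],[0,0,-52],[0,0,-58.5],[0,0,-65]], "gripper": 1, "force": 12}}

```text
time_s: 1.1
tcp_pos: [0.4229, -0.2342, 0.4047]
ee_rot: [0.768, 0.641, -0.0, 0.0]
force: [0.6, -0.4, 0.2]
width: 0.0923
```

```bash
python3 -c "
from h import *
go([.474,-.157,.38],0)"
```

```text
t 1.1 pos [ 0.4229 -0.2342  0.4047] slide [0.0851 0.0365 0.0246] rot [ -0.     0.02 -10.27] w 0.0922718835579652 F [ 0.56 -0.38  0.22]
```

Emit:
{"method": "step_arm", "body": {"slide": [[0.043,0.018,0.012],[0.086,0.036,0.024],[0.086,0.036,0.024],[0.086,0.036,0.024]], "rotation": [[0,0,-5],[0,0,-10.3],[0,0,-10.3],[0,0,-10.3]]}}

```text
time_s: 1.5
tcp_pos: [0.4736, -0.157, 0.3801]
ee_rot: [0.708, 0.706, -0.0, -0.001]
force: [0.6, -0.3, -0.0]
width: 0.0918
```

```bash
python3 -c "
from h import *
go([.474,-.157,.341],0)
c=grab('scene'); s=grab('top')
print(proj(c,[.474,-.157,.17]))
i=cv2.resize(c['image'][110:240,190:340],(600,520),interpolation=2)
cv2.imwrite('pics/s1.png',i[:,:,::-1])"
```

```text
t 1.5 pos [ 0.4736 -0.157   0.3801] slide [0.     0.0004 0.0391] rot [-0.08 -0.04 -0.1 ] w 0.09183134415580504 F [ 0.58 -0.32 -0.05]
[[263.85393352 166.8563292 ]]
```

View pics/s1.png

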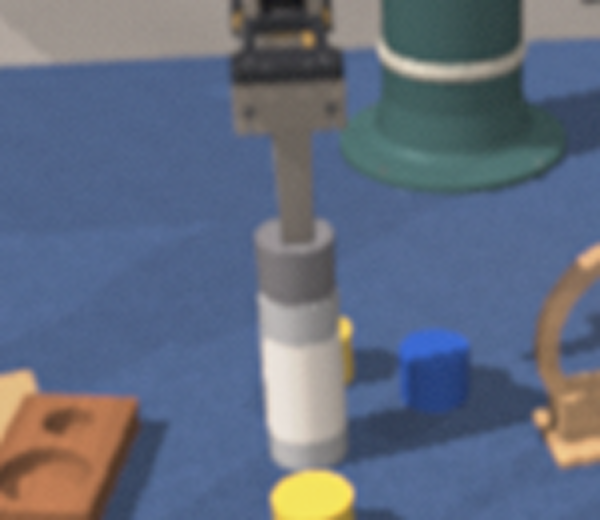

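The fingers straddle the grey cap and line up with it (crop 295,240). I'll descend and close.

Emit:
{"method": "step_arm", "body": {"slide": [[0,0,0.02],[0,0,0.037],[0,0,0.039],[0,0,0.039]], "rotation": [[0,0,0],[0,0,0],[0,0,0],[0,0,0]]}}

```text
time_s: 2.0
tcp_pos: [0.4731, -0.159, 0.3418]
ee_rot: [0.709, 0.705, -0.0, -0.0]
force: [0.3, -0.0, -0.0]
width: 0.0918
```

Emit:
{"method": "step_arm", "body": {"slide": [[0,0,0],[0,0,0],[0,0,0],[0,0,0],[0,0,0],[0,0,0],[0,0,0]], "rotation": [[0,0,0],[0,0,0],[0,0,0],[0,0,0],[0,0,0],[0,0,0],[0,0,0]], "gripper": -0.3, "force": 10}}

```text
time_s: 2.7
tcp_pos: [0.4737, -0.1578, 0.3419]
ee_rot: [0.708, 0.706, 0.0, 0.0]
force: [1.2, 0.7, 1.1]
width: 0.0503
```

Emit:
{"method": "step_arm", "body": {"slide": [[0,0,-0.01],[0,0,-0.025],[0,0,-0.045],[0,0,-0.06],[0,0,-0.06]], "rotation": [[0,0,0],[0,0,0],[0,0,0],[0,0,0],[0,0,0]]}}

```text
time_s: 3.2
tcp_pos: [0.4741, -0.1579, 0.404]
ee_rot: [0.709, 0.706, 0.001, 0.002]
force: [-0.4, 0.5, -0.1]
width: 0.0506
```

```bash
python3 - <<'E'
from h import *
go([.5085,-.329,.40],0)
c=grab('scene','s2.png')
for z in (.16,.23): print(proj(c,[.474,-.157,z]))
P=cloud(c); m=(P[...,2]>.2)&(P[...,2]<.245)&(abs(P[...,0]-.48)<.08)&(abs(P[...,1]+.157)<.1)
g=c['image'].astype(int); print(P[m].min(0),P[m].max(0))
i=cv2.resize(c['image'][90:250,180:340],(480,480),interpolation=2); cv2.imwrite('pics/s2.png',i[:,:,::-1])
E
```

```text
t 3.2 pos [ 0.4741 -0.1579  0.404 ] slide [-0.171   0.0351  0.0045] rot [ 0.22  0.1  -0.23] w 0.050571082228970395 F [-0.38  0.46 -0.07]
[[264.08516306 170.31032788]]
[[262.42893244 145.38349193]]
[ 0.45428885 -0.18420472  0.20000417] [ 0.51837929 -0.13436994  0.24484678]
```

View pics/s2.png

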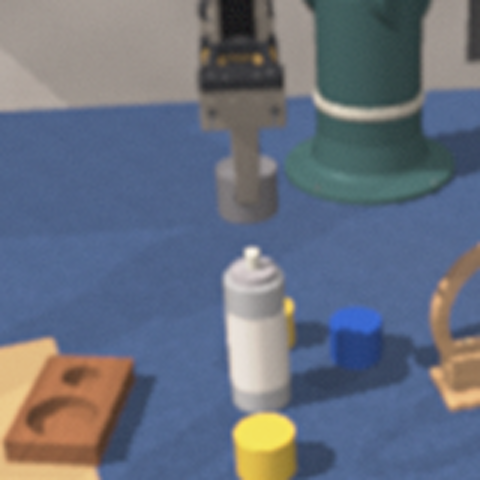

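The cap is held (crop 247,190) and the can is still standing with its nozzle bare. I'll carry the cap over the recess.

Emit:
{"method": "step_arm", "body": {"slide": [[-0.04,0.008,0],[-0.08,0.016,0],[-0.12,0.025,0.01],[-0.155,0.032,0.04],[-0.171,0.035,0.08],[-0.171,0.035,0.11],[-0.171,0.035,0.13],[-0.171,0.035,0.13]], "rotation": [[0,0,0],[0,0,0],[0,0,0],[0,0,0],[0,0,0],[0,0,0],[0,0,0],[0,0,0]]}}

```text
time_s: 4.05
tcp_pos: [0.5062, -0.3284, 0.2674]
ee_rot: [0.708, 0.706, -0.001, -0.004]
force: [-0.2, 0.5, 0.2]
width: 0.0503
```

```bash
python3 - <<'E'
from h import *
go([.5085,-.329,.221],0)
c=grab('scene'); t=grab('top'); P=cloud(c)
with np.errstate(invalid='ignore'): m=(P[...,2]>.05)&(P[...,2]<.1)&(abs(P[...,0]-.51)<.06)&(abs(P[...,1]+.329)<.06)
X=P[m]; print('cap',X.min(0).round(4),X.max(0).round(4))
a=cv2.resize(c['image'][170:260,150:250],(500,450),interpolation=2); cv2.imwrite('pics/s3.png',a[:,:,::-1])
E
```

```text
t 4.05 pos [ 0.5062 -0.3284  0.2674] slide [-0.0008  0.0026  0.0463] rot [-0.4  -0.26 -0.22] w 0.05030464300202148 F [-0.17  0.46  0.21]
cap [ 0.4794 -0.3536  0.0535] [ 0.547  -0.3024  0.0999]
```

View pics/s3.png

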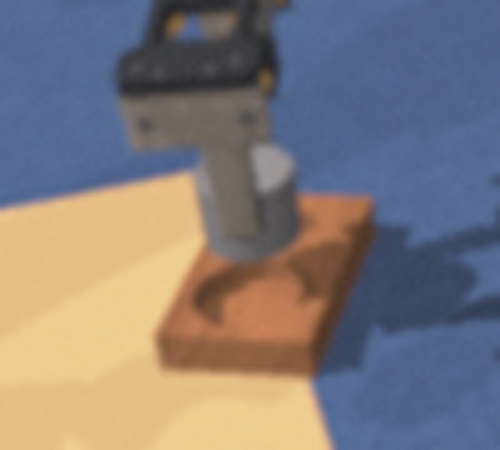

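Emit:
{"method": "step_arm", "body": {"slide": [[0,0.002,0.015],[0,0.002,0.03],[0,0.002,0.038],[0,0.002,0.042],[0,0.002,0.045],[0,0.002,0.045]], "rotation": [[0,0,0],[0,0,0],[0,0,0],[0,0,0],[0,0,0],[0,0,0]]}}

```text
time_s: 4.75
tcp_pos: [0.5098, -0.329, 0.2264]
ee_rot: [0.708, 0.706, -0.0, -0.0]
force: [-0.4, 0.3, -0.2]
width: 0.05
```

```bash
python3 - <<'E'
from h import *
go([.5085,-.329,.221],0)
c=grab('scene')
a=cv2.resize(c['image'][180:260,155:255],(600,480),interpolation=2); cv2.imwrite('pics/s4.png',a[:,:,::-1])
E
```

```text
t 4.75 pos [ 0.5098 -0.329   0.2264] slide [-0.     -0.0013  0.0054] rot [-0.02 -0.01 -0.22] w 0.050003444236390526 F [-0.44  0.27 -0.18]
```

View pics/s4.png

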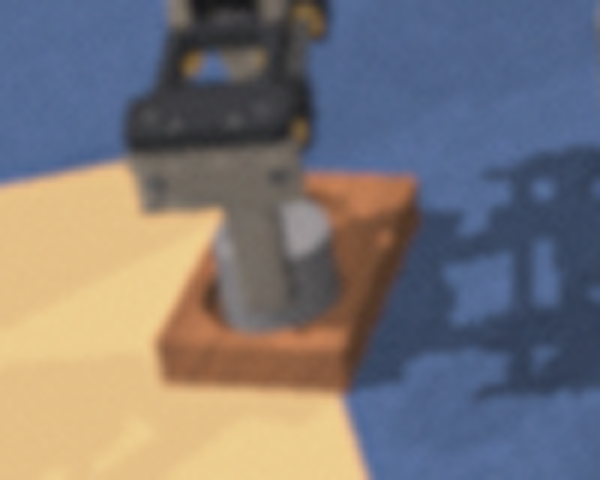

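The cap is inside the recess with no side force. I'll lower it the last 4–5 mm, then release.

Emit:
{"method": "step_arm", "body": {"slide": [[0,0,0.002],[0,0,0.004],[0,0,0.005],[0,0,0.005]], "rotation": [[0,0,0],[0,0,0],[0,0,0],[0,0,0]]}}

```text
time_s: 5.2
tcp_pos: [0.5099, -0.329, 0.2219]
ee_rot: [0.708, 0.706, -0.0, 0.0]
force: [-0.9, 0.3, 1.7]
width: 0.0499
```

Emit:
{"method": "step_arm", "body": {"slide": [[0,0,0],[0,0,0],[0,0,0],[0,0,0],[0,0,0]], "rotation": [[0,0,0],[0,0,0],[0,0,0],[0,0,0],[0,0,0]], "gripper": 1}}

```text
time_s: 5.7
tcp_pos: [0.5098, -0.329, 0.2216]
ee_rot: [0.708, 0.706, -0.0, -0.0]
force: [-0.1, -0.4, -1.1]
width: 0.0881
```

Emit:
{"method": "step_arm", "body": {"slide": [[0,0,-0.02],[0,0,-0.06],[0,0,-0.11],[0,0,-0.16],[0,0,-0.2],[0,0,-0.2]], "rotation": [[0,0,0],[0,0,0],[0,0,0],[0,0,0],[0,0,0],[0,0,0]]}}

```text
time_s: 6.3
tcp_pos: [0.5113, -0.3292, 0.4284]
ee_rot: [0.708, 0.706, 0.001, 0.006]
force: [0.6, -0.6, 1.5]
width: 0.092
```

```bash
python3 - <<'E'
from h import *
# grasp at hoop: offset along g towards -y
ax=np.array([np.cos(np.radians(8.4)),np.sin(np.radians(8.4))]); g=np.array([-ax[1],ax[0]]); cen=np.array([.480,.0710])
p=cen-.044*g; print('grasp',p)
go([*p,.42],8.4)
c=grab('scene');P=cloud(c)
with np.errstate(invalid='ignore'): m=(P[...,2]>.028)&(P[...,2]<.1)&(abs(P[...,0]-.51)<.06)&(abs(P[...,1]+.329)<.06)
X=P[m]; print('cap',X.min(0).round(4),X.max(0).round(4)); T=X[X[:,2]>np.median(X[X[:,2]>.045][:,2])-.003]; print('top',T.mean(0).round(4),T.min(0).round(4),T.max(0).round(4))
E
```

```text
grasp [0.48642765 0.02747202]
t 6.3 pos [ 0.5113 -0.3292  0.4284] slide [ 0.3566 -0.0263  0.0058] rot [ 0.53  0.41 -8.62] w 0.09201235292854036 F [ 0.6  -0.58  1.49]
cap [ 0.4861 -0.3548  0.0282] [ 0.5373 -0.3039  0.0515]
top [ 0.5128 -0.3293  0.0488] [ 0.4861 -0.3548  0.046 ] [ 0.5373 -0.3043  0.0515]
```

The cap is seated in the recess, with its top at 0.050 m. Next is the hoop.

Emit:
{"method": "step_arm", "body": {"slide": [[0.045,-0.003,0],[0.09,-0.006,0],[0.135,-0.01,0],[0.18,-0.013,0],[0.225,-0.017,0],[0.27,-0.02,0],[0.315,-0.023,0],[0.357,-0.026,0],[0.357,-0.026,0.03],[0.357,-0.026,0.05]], "rotation": [[0,0,-1],[0,0,-2],[0,0,-3],[0,0,-4],[0,0,-5],[0,0,-6],[0,0,-7],[0,0,-8],[0,0,-8.4],[0,0,-8.4]]}}

```text
time_s: 7.35
tcp_pos: [0.4841, 0.0294, 0.3694]
ee_rot: [0.653, 0.757, -0.001, -0.001]
force: [0.4, -0.9, 0.3]
width: 0.0921
```

```bash
python3 - <<'E'
from h import *
go([.4864,.0275,.305],8.4)
c=grab('scene','s5.png'); t=grab('top')
a=cv2.resize(c['image'][100:240,290:410],(480,560),interpolation=2)
b=cv2.resize(t['image'][200:280,240:340],(600,480),interpolation=2); cv2.imwrite('pics/s5.png',a[:,:,::-1])
# recheck hoop top rim points visible on +y half
P=cloud(c)
with np.errstate(invalid='ignore'): m=(P[...,2]>.05)&(P[...,2]<.17)&(abs(P[...,0]-.48)<.03)&(P[...,1]>.045)&(P[...,1]<.16)
X=P[m]; print(X.min(0).round(3),X.max(0).round(3),X.mean(0).round(3))
E
```

```text
t 7.35 pos [0.4841 0.0294 0.3694] slide [-0.0023  0.0021  0.0644] rot [-0.15 -0.03 -0.01] w 0.09213241463432531 F [ 0.35 -0.91  0.31]
[0.466 0.045 0.051] [0.495 0.151 0.157] [0.482 0.108 0.116]
```

View pics/s5.png

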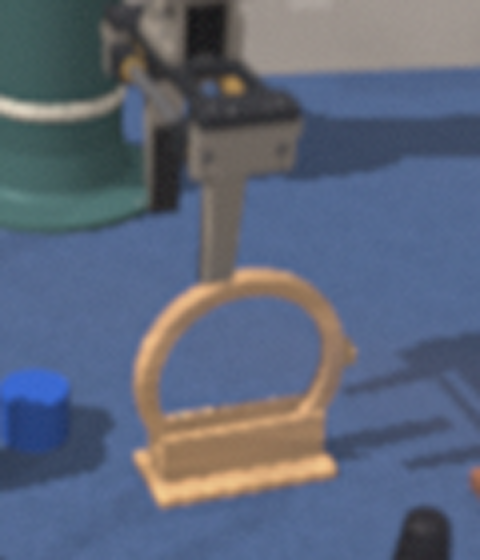

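The open fingers straddle the rim left of its top (crop 217,275). I'll descend and grip.

Emit:
{"method": "step_arm", "body": {"slide": [[-0.002,0.002,0.02],[-0.002,0.002,0.045],[-0.002,0.002,0.062],[-0.002,0.002,0.064],[-0.002,0.002,0.064]], "rotation": [[0,0,0],[0,0,0],[0,0,0],[0,0,0],[0,0,0]]}}

```text
time_s: 7.95
tcp_pos: [0.4876, 0.0262, 0.3078]
ee_rot: [0.655, 0.756, -0.0, -0.0]
force: [0.6, 0.0, -0.6]
width: 0.092
```

Emit:
{"method": "step_arm", "body": {"slide": [[0,0,0],[0,0,0],[0,0,0],[0,0,0],[0,0,0],[0,0,0],[0,0,0],[0,0,0],[0,0,0],[0,0,0]], "rotation": [[0,0,0],[0,0,0],[0,0,0],[0,0,0],[0,0,0],[0,0,0],[0,0,0],[0,0,0],[0,0,0],[0,0,0]], "gripper": -1, "force": 20}}

```text
time_s: 8.95
tcp_pos: [0.4875, 0.0264, 0.3076]
ee_rot: [0.655, 0.756, -0.0, -0.0]
force: [-0.8, -0.1, 0.9]
width: 0.0143
```

```bash
python3 -c "
from h import *
go([.4864,.0275,.305],8.4)"
```

```text
t 8.95 pos [0.4875 0.0264 0.3076] slide [ 0.0013 -0.0009  0.0026] rot [-0.01  0.   -0.22] w 0.01427310528383031 F [-0.84 -0.13  0.93]
```

Emit:
{"method": "step_arm", "body": {"slide": [[0,0,-0.01],[0,0,-0.03],[0,0,-0.06],[0,0,-0.09],[0,0,-0.12],[0,0,-0.134],[0,0,-0.134]], "rotation": [[0,0,0],[0,0,0],[0,0,0],[0,0,0],[0,0,0],[0,0,0],[0,0,0]]}}

```text
time_s: 9.65
tcp_pos: [0.4878, 0.0266, 0.4435]
ee_rot: [0.655, 0.756, 0.001, 0.002]
force: [0.2, 0.3, -1.3]
width: 0.014
```

```bash
python3 -c "
from h import *
go([.449,.2245,.441],5.3)"
```

```text
t 9.65 pos [0.4878 0.0266 0.4435] slide [ 0.2014 -0.0103  0.0023] rot [0.22 0.07 2.86] w 0.014004564858214818 F [ 0.21  0.33 -1.29]
```

Emit:
{"method": "step_arm", "body": {"slide": [[0.02,-0.01,0],[0.05,-0.01,0],[0.085,-0.01,0],[0.12,-0.01,0],[0.155,-0.01,0],[0.185,-0.01,0],[0.201,-0.01,0],[0.201,-0.01,0],[0.201,-0.01,0]], "rotation": [[0,0,0.5],[0,0,1],[0,0,1.5],[0,0,2],[0,0,2.5],[0,0,2.9],[0,0,2.9],[0,0,2.9],[0,0,2.9]]}}

```text
time_s: 10.55
tcp_pos: [0.4489, 0.2232, 0.4403]
ee_rot: [0.674, 0.739, -0.001, -0.0]
force: [-0.7, -0.4, -0.8]
width: 0.0136
```

```bash
python3 - <<'E'
from h import *
go([.449,.2245,.441],5.3)
c=grab('scene');t=grab('top');P=cloud(c)
with np.errstate(invalid='ignore'): m=(P[...,2]>.12)&(P[...,2]<.3)&(abs(P[...,0]-.445)<.035)&(P[...,1]>.17)&(P[...,1]<.37)
X=P[m]; print(len(X),X.min(0).round(3),X.max(0).round(3))
X=X[(X[:,1]>.26)|(X[:,2]<.22)]
for ax,z in((0,(.13,.3)),):
    w,V=np.linalg.eigh(np.cov(X.T)); n=V[:,0]*np.sign(V[0,0]); mu=X.mean(0); print('normal',n.round(3),'thick',w[0]**.5)
    e1=np.cross([0,0,1],n); e1/=np.linalg.norm(e1); e2=np.cross(n,e1); A=np.c_[(X-mu)@e1,(X-mu)@e2]
    k=np.linalg.lstsq(np.c_[2*A,np.ones(len(A))],(A**2).sum(1),rcond=None)[0]; print('centre(front face)',(mu+k[0]*e1+k[1]*e2).round(4),'R',np.sqrt(k[2]+k[0]**2+k[1]**2))
a=cv2.resize(c['image'][100:260,320:480],(560,560),interpolation=2); cv2.imwrite('pics/s6.png',a[:,:,::-1])
E
```

```text
t 10.55 pos [0.4489 0.2232 0.4403] slide [ 0.0013  0.0002 -0.0007] rot [-0.14  0.06  0.  ] w 0.01360117139699609 F [-0.75 -0.43 -0.77]
1043 [0.428 0.192 0.14 ] [0.476 0.35  0.3  ]
normal [ 0.995  0.096 -0.009] thick 0.0035719344685166887
centre(front face) [0.4507 0.2651 0.215 ] R 0.06721230904521389
```

View pics/s6.png

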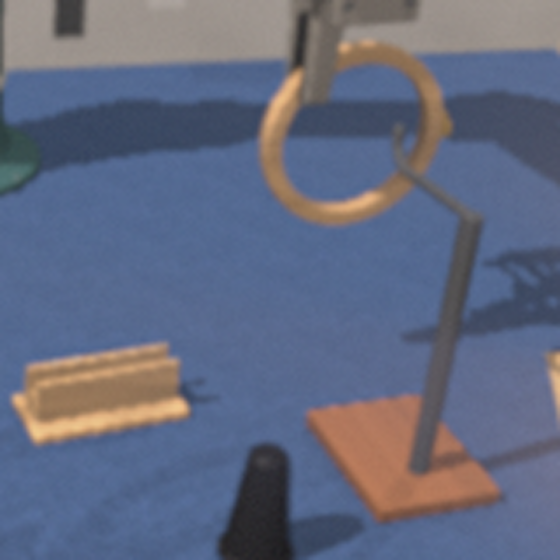

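The hoop is held upright with its centre near (0.445, 0.266, 0.215), facing the hook tip (crop 398,130). I'll slide it 80 mm over the tip, shifting 4 mm left.

Emit:
{"method": "step_arm", "body": {"slide": [[0.004,0.01,0],[0.004,0.025,0],[0.004,0.04,0],[0.004,0.055,0],[0.004,0.07,0],[0.004,0.08,0],[0.004,0.08,0],[0.004,0.08,0]], "rotation": [[0,0,0],[0,0,0],[0,0,0],[0,0,0],[0,0,0],[0,0,0],[0,0,0],[0,0,0]]}}

```text
time_s: 11.45
tcp_pos: [0.5282, 0.2351, 0.4414]
ee_rot: [0.674, 0.739, -0.0, -0.0]
force: [-0.1, 0.7, -1.4]
width: 0.0137
```

Emit:
{"method": "step_arm", "body": {"slide": [[0,0,0.01],[0,0,0.02],[0,0,0.03],[0,0,0.038],[0,0,0.044],[0,0,0.044],[0,0,0.044]], "rotation": [[0,0,0],[0,0,0],[0,0,0],[0,0,0],[0,0,0],[0,0,0],[0,0,0]]}}

```text
time_s: 12.15
tcp_pos: [0.5283, 0.2353, 0.3977]
ee_rot: [0.674, 0.739, 0.0, -0.0]
force: [0.2, 0.5, -0.7]
width: 0.0139
```

```bash
python3 - <<'E'
from h import *
go([.529,.232,.388],5.3)
c=grab('scene');t=grab('top')
a=cv2.resize(c['image'][100:260,320:480],(560,560),interpolation=2); cv2.imwrite('pics/s7.png',a[:,:,::-1])
E
```

```text
t 12.15 pos [0.5283 0.2353 0.3977] slide [-0.0034  0.0004  0.0097] rot [-0.   -0.01 -0.02] w 0.013903297569501078 F [ 0.19  0.52 -0.73]
```

View pics/s7.png

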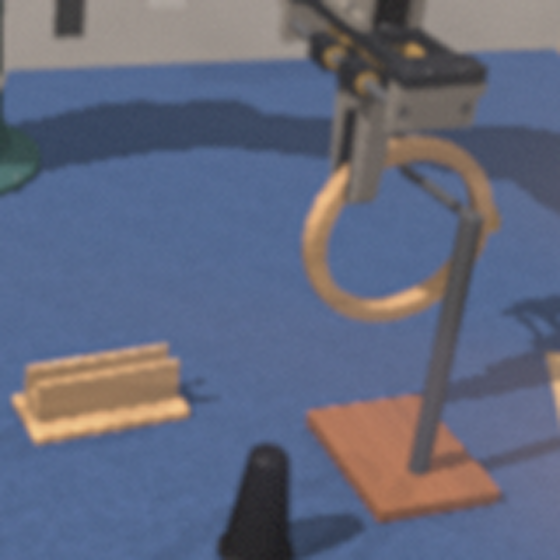

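The bar now runs through the hoop just under its top rim (crop 405,165). I'll lower it gently until it touches.

Emit:
{"method": "step_arm", "body": {"slide": [[0,0,0.003],[0,0,0.006],[0,0,0.008],[0,0,0.008]], "rotation": [[0,0,0],[0,0,0],[0,0,0],[0,0,0]]}}

```text
time_s: 12.65
tcp_pos: [0.5283, 0.2353, 0.3898]
ee_rot: [0.674, 0.739, 0.0, 0.0]
force: [-0.7, -0.5, 2.1]
width: 0.0137
```

Emit:
{"method": "step_arm", "body": {"slide": [[0,0,0.001],[0,0,0.002],[0,0,0.002]], "rotation": [[0,0,0],[0,0,0],[0,0,0]]}}

```text
time_s: 12.95
tcp_pos: [0.5284, 0.2355, 0.3883]
ee_rot: [0.674, 0.739, 0.001, 0.0]
force: [-0.2, -1.3, 5.0]
width: 0.0139
```

Emit:
{"method": "step_arm", "body": {"slide": [[0,0,-0.001],[0,0,-0.001],[0,0,-0.001]], "rotation": [[0,0,0],[0,0,0],[0,0,0]]}}

```text
time_s: 13.25
tcp_pos: [0.5283, 0.2354, 0.3887]
ee_rot: [0.674, 0.739, 0.0, -0.0]
force: [0.9, 0.8, 1.6]
width: 0.0135
```

Emit:
{"method": "step_arm", "body": {"slide": [[0,0,0],[0,0,0],[0,0,0],[0,0,0],[0,0,0],[0,0,0]], "rotation": [[0,0,0],[0,0,0],[0,0,0],[0,0,0],[0,0,0],[0,0,0]], "gripper": 0.1}}

```text
time_s: 13.85
tcp_pos: [0.5283, 0.2352, 0.3886]
ee_rot: [0.674, 0.739, -0.0, -0.0]
force: [-0.3, 0.0, -1.3]
width: 0.0506
```

Emit:
{"method": "step_arm", "body": {"slide": [[0,0,-0.01],[0,0,-0.03],[0,0,-0.06],[0,0,-0.09],[0,0,-0.12],[0,0,-0.14],[0,0,-0.14],[0,0,-0.14],[0,0,-0.14],[0,0,-0.14]], "rotation": [[0,0,0],[0,0,0],[0,0,0],[0,0,0],[0,0,0],[0,0,0],[0,0,0],[0,0,0],[0,0,0],[0,0,0]]}}

```text
time_s: 14.85
tcp_pos: [0.5282, 0.235, 0.5274]
ee_rot: [0.674, 0.739, -0.001, -0.001]
force: [-0.3, -1.1, 0.4]
width: 0.0505
```

Emit:
{"method": "step_arm", "body": {"slide": [[0,0,0],[0,0,0],[0,0,0],[0,0,0],[0,0,0],[0,0,0],[0,0,0],[0,0,0],[0,0,0],[0,0,0]], "rotation": [[0,0,0],[0,0,0],[0,0,0],[0,0,0],[0,0,0],[0,0,0],[0,0,0],[0,0,0],[0,0,0],[0,0,0]]}}

```text
time_s: 15.85
tcp_pos: [0.5283, 0.2352, 0.5287]
ee_rot: [0.674, 0.739, 0.0, 0.0]
force: [-0.1, 0.0, -0.1]
width: 0.0505
```

```bash
python3 - <<'E'
from h import *
s=read_state(); print(s['time_s'],s['tcp_pos'],s['width'])
for i in range(2):
    c=grab('scene','s8.png');P=cloud(c)
    with np.errstate(invalid='ignore'): m=(P[...,2]>.08)&(P[...,2]<.26)&(abs(P[...,0]-.525)<.03)&(P[...,1]>.18)&(P[...,1]<.38)
    X=P[m]; print('hoop',X.min(0).round(3),X.max(0).round(3))
with np.errstate(invalid='ignore'): m=(P[...,2]>.046)&(P[...,2]<.06)&(abs(P[...,0]-.51)<.06)&(abs(P[...,1]+.329)<.06)
print('cap top',P[m].min(0).round(4),P[m].max(0).round(4))
E
```

```text
15.85 [0.52831154 0.23521965 0.52868525] 0.05050748765028269
hoop [0.501 0.202 0.09 ] [0.554 0.36  0.245]
hoop [0.502 0.202 0.089] [0.554 0.359 0.245]
cap top [ 0.4849 -0.3541  0.046 ] [ 0.5371 -0.3041  0.052 ]
```

View pics/s8.png

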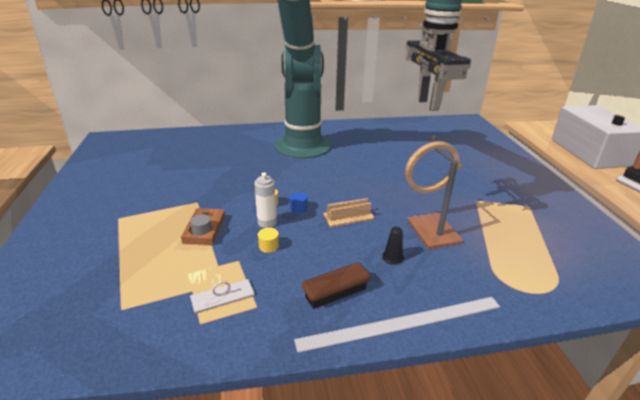

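The hoop hangs on the hook (432,165), the cap sits in the large recess (200,224), and the can stands bare (264,200). The bystanders haven't moved, so I'll hand the job in.

```bash
python3 -c "
from h import *
print(job_done())"
```

```text
the job is handed in; nothing more can be done
None
```

The job is handed in: the grey cap is mouth down in the holder's large recess, and the hoop hangs on the J-hook with the bar through it. It took about 16 s of the 58 s allowed; `job_done` gave no verdict.

- **Cap:** the last check put its top at about 0.050 m, which is the right height for sitting on the recess floor. It measured about 2.5 mm from my estimate of the recess centre, against the 9 mm allowed.
- **Hoop:** its centre was about 0.165 m up and within a few mm of the seat sideways. Two frames 0.05 s apart showed no visible swing. I did not measure its speed or its contact force on the hook after letting go.
- **Everything else:** the can is upright with its nozzle bare. By eye in the last picture, the brush, weight and cone are where they started. The gripper was clear of everything.

No check failed. The two cameras differed by 3–5 mm on the sideways position of the hook bar, so I used a value between them.

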